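# Unmould a bent-wood bracket

### The arm

A 6-joint arm with a two-finger parallel gripper is mounted at the origin on the work surface. World frame = base frame: x ahead of the robot, y to its left, z up, the work surface at z = 0. Lengths are in mm, angles in rad, forces in N, time in s.
With the tool pointing down it reaches from about 275 to 850 mm from the base axis. Payload 5.2 kg.
Tool frame: the origin (TCP) lies at the very end of the fingers, on their centre line; the grasp point (between the pads) lies 19 mm behind it; z points along the fingers, y is the line along which they close (so a half turn about z gives the same grasp; the last joint's range is limited). The gripper opens to 85 mm and grips with 20 to 120 N. Pads are 22 mm wide; open, the fingers measure 114 mm over their backs; the gripper's body (76 mm by 85 mm) begins 54 mm behind the grasp point. The pads swing forward as they close: fully open they stand 13 mm farther back than shut.
Start: joints at [1.102, 0.259, 1.535, -0, 1.348, -0.203], TCP at [144.452, 530.696, 231.31] pointing down, gripper open.
Joint ranges: [-3.14, 3.14], [-0.91, 2.08], [0.19, 2.58], [-1.22, 4.36], [0.22, 2.71], [-3.12, 3.12]. Speed limits (rad/s): [2.57, 2.57, 3.14, 3.14, 3.14, 3.14].

### API

Orientations are given as a unit quaternion [w, x, y, z].
In Python, from workcell import monitor, vision, bot gives the robot as it stands.
- The arm moves only by the tool drive_tool, never from a script. Its argument "commands" is a list of rows, each an object of numbers: "wx", "wy", "wz": the turn, a rotation vector about the tool's x, y, z in degrees; "dx", "dy", "dz": the shift along the tool's x, y, z in mm; "grip": the gripper command: -1 is fully open, 1 is shut, values between are in proportion. In form: [{"wx": .., "wy": .., "wz": .., "dx": .., "dy": .., "dz": .., "grip": ..}, ...]. A call has 1 to 8 rows; each row shifts and turns the commanded pose from where the row before left it, along the tool's axes as they then stand; what a row does not reach is not made up. A row lasts 1/10 s, in which the tool goes at most 50 mm and 8.59 degrees, less where a joint would pass 70% of its speed; a pose out of reach is approached as far as the arm can. A call with a gripper value outside its range is refused whole. The fingers move at their own pace and stop on an object; "newtons" is the grip in N (left out, the last holds). Time passes only in rows, so rows that do not move let the fingers close. It gives the time, the measured TCP pose, the force, the opening and the grip force at its end, in the units of the state.
- monitor.state(): the state, without advancing time (a new reading comes with each control period).
- vision.snapshot(name): name is "scene" or "side" or "wrist"; returns (picture, depth): 420x560x3 uint8, red, green, blue; 420x560 float32, mm along the optical axis (not along the pixel's ray), 0 where there is no reading.
- vision.camera_info(name): a dict with "fx", "fy", "cx", "cy" (pixels), "dist" ([k1, k2, p1, p2, k3] as OpenCV has them; the pictures are not rectified), "rvec" (rotation vector, rad) and "tvec" (3), from world to camera coordinates, as OpenCV has them; the wrist camera has in their place "T_tool_cam" (4x4, takes a point from camera to tool coordinates, whose origin is the TCP and whose axes are the flange's). Camera axes: x right, y down, z forward; pixel columns grow to the right and rows downward; lengths in mm; the calibration is good to about 2 mm. A picture is of the moment at which its call begins: read the wrist's pose just before it. camera_info takes no time and is no camera call.
- bot.finish_job(): hands the job in; it is judged then, once.
The state is a dict: "t": time; "q": joint angles; "qvel": joint speeds; "effort": joint torques, N m; "eef_pos": TCP position; "tool_rot": TCP orientation; "force": force on the tool from outside, world axes, zero at the start; "torque": the same for the moment, N m; "opening": opening from 0.0 (shut) to 1.0 (fully open); "grasp_force": force on a finger pad.
Only numpy, scipy, OpenCV 4.12 (cv2) and the standard library are available. Lean on these libraries where they do the work, as an engineer would, in place of code of your own. Each camera call takes 0.05 s, during which the arm holds its last target. There are 200 camera calls.

### The job

Unmould the bent-wood bracket: swing the form's steel hold-down well clear of the blue caul, then pull the caul straight up out of its spring catches and stand it upright, plug down, on the cork pad. Lift the bracket out of the form and set it, legs up and squarely bridging the two aluminium rails, on the green drying rack. Do not drop either part, and leave the glue jar, hand plane and hammer where they are.

Things in the scene. Friction and masses are not known exactly. Their poses are not given: they have to be found in the camera images.
- form: Bending form (mould), fixed: wooden base 200 x 100 x 6 mm with plywood ends and a trough cavity along x. Origin: centre of underside; x along its length, z up. Side cheeks (|y| 22 to 38 mm, top z = 58 mm) stand only at |x| > 34 mm; between them both sides are open down to the base (z = 6 mm) for fingers. End posts: |x| 71.5 to 100 mm, 48 mm wide, top z = 89 mm.
- cavity (a point): Centre of the white cavity floor: form x = y = 0, z = 30 mm. The floor is 96 mm long and, in the middle, a rib only 30 mm wide (y); the cavity's ends slope outward at 60 degrees from the horizontal.
- catch (a point): Brass spring roller in the +x post (form x = 67.5 mm, z = 81 mm), protruding 4 mm; its twin is in the -x post. They grip the lipped ends of the caul's plate: about 6 to 12 N upward, besides its weight, pulls the caul free within the first 8 mm of lift.
- holddown (a joint): Steel hold-down bar on the +x post, turning about the vertical through pivot. 0 = pointing along the form's -x, over the caul; grows as it swings towards the form's +y (clockwise from above); 1.57 = along +y; stop at 1.9. The caul can pass from about 1.3 rad. Stays where left (3 N at the knob moves it). Bar 18 mm wide, z = 90 to 100 mm, 50 mm long from the pivot.
- knob (a point): Middle of the red upright knob on the hold-down: 20 mm diameter, z = 100 to 130 mm above the bench, 42 mm from the pivot axis; this point is at z = 115 mm. When closed it is 14 mm (surface to surface) from the caul's yellow grip.
- pivot (a point): Point on the hold-down's vertical turning axis at the knob's mid-height (form x = 86 mm, y = 0, z = 115 mm).
- caul: Caul, upper half of the form, 0.25 to 0.5 kg: wooden plug (foot 60 x 38 mm, 84 x 38 mm from z = 14 mm), blue plate 140 x 60 mm at z = 33 to 49 mm, yellow grip block 40 (x) x 24 (y) mm at z = 49 to 85 mm. Origin: centre of the plug's foot; x lengthwise, z up. It can stand on the plug. At the start aligned with the form, foot 37 mm above the bench.
- bracket: Formed part: pale bent-wood bracket, 7 mm thick, 38 mm wide (y), 136 mm long (x), 36 mm high, 60 g: flat base 72 mm long, ends bent up into legs flared at 60 degrees. Origin: centre of the base's underside; x lengthwise, z up (legs up). At the start in the cavity under the caul, underside 30 mm above the bench. Grip it across its width at mid-base.
- rack: Drying rack, fixed: green board 120 x 130 x 6 mm with two aluminium rails, 14 mm wide, 120 mm long, running along its y, centred at x = -32 and +32 mm, tops at z = 36 mm; 50 mm clear between them for fingers. Origin: centre of underside. The bracket's base bridges both rails, its length along the rack's x (either way round), about centred.
- pad: Cork pad, fixed on the bench, 150 x 110 x 6 mm (x, y, z). Origin: centre of the underside. The rack and the pad may be on either side of the form.
- glue: Bystander: white glue jar with a red lid, 68 mm diameter, 100 mm high, loose. Origin: centre of the underside.
- plane: Bystander: dark steel hand plane, 150 x 48 x 48 mm, loose. Origin: centre of the underside.
- hammer: Bystander: hammer lying flat, 200 mm long, loose. Origin near its middle, x along the handle.
Things that resemble listed ones, but are neither listed nor needed, are in the scene too. There is more than one size of the caul; the job needs the largest.

How it is judged (in metres and radians):
On the way, in this order (a step that is already met when the one before it is completed fails the run):
1. the hold-down is swung clear of the caul (beyond 1.3 rad) (value of joint holddown above 1.3 rad), for 0.1 s.
2. the caul is drawn up out of the form (foot more than 75 mm above the form's underside) (z of caul in the frame of form above 0.075 m), for 0.1 s.
3. the caul stands released on the cork pad (x of caul in the frame of pad between -0.055 and 0.055 m and y of caul in the frame of pad between -0.036 and 0.036 m and z of caul in the frame of pad between 0.002 and 0.01 m and angle between caul's own z axis and vertical below 0.1 rad and linear speed of caul below 0.02 m/s and contact force between the fingers and caul below 0.1 N), for 0.2 s.
4. the bracket is lifted out of the cavity (underside more than 65 mm above the form's underside) (z of bracket in the frame of form above 0.065 m), for 0.1 s.
At the end, for the whole second after the job is handed in: Hold-down beyond 1.3 rad; caul released, at rest, upright (0.1 rad), its foot on the pad, centre within 55 mm (x) and 36 mm (y) of the pad's; bracket at rest, legs up (0.12 rad), on both rail tops, centre within 14 mm (x) and 46 mm (y) of the rack's, length within 0.3 rad of rack x (all of step 3 and value of joint holddown above 1.3 rad and x of bracket in the frame of rack between -0.014 and 0.014 m and y of bracket in the frame of rack between -0.046 and 0.046 m and z of bracket in the frame of rack between 0.032 and 0.041 m and angle between bracket's own z axis and vertical below 0.12 rad and angle between the x axis of bracket and the x axis of rack, either way round below 0.3 rad and linear speed of bracket below 0.02 m/s); the robot touches nothing.
It fails at once if the bracket is dropped or thrown (faster than 0.7 m/s out of the fingers) (contact force between the fingers and bracket below 0.01 N and linear speed of bracket above 0.7 m/s).
It fails at once if the caul is dropped or thrown (faster than 0.7 m/s out of the fingers) (contact force between the fingers and caul below 0.01 N and linear speed of caul above 0.7 m/s).
It fails at once if the glue jar, plane or hammer is moved by more than 30 mm (distance of any of glue, plane, hammer from where it was at the start of the episode above 0.03 m).
It also fails if it takes over 64 s, if anything falls off the work surface, if the arm or the gripper's body presses on something with over 40 N, if the wrist force passes 120 N, or if a joint passes its speed limit or range.

## Working session

There is one attempt and no reset: what is moved stays moved. The work goes in short steps, Python scripts to look and compute and a tool call to move; the robot and the scene stay as the last step left them, time stands still between calls to the robot, and variables do not carry over. Pictures are saved under pics/ and viewed, at most 10 in all, crops included, and the job is handed in when it is done.

Besides the shell and the picture viewer there is one more tool, called after "Call:" in YAML: its name, and indented under it one key for each argument. drive_tool: Moves the arm, as the interface text tells. Its arguments: {"type":"object","properties":{"commands":{"type":"array","items":{"type":"object","properties":{"wx":{"type":"number"},"wy":{"type":"number"},"wz":{"type":"number"},"dx":{"type":"number"},"dy":{"type":"number"},"dz":{"type":"number"},"grip":{"type":"number"}}}},"newtons":{"type":"number"}},"required":["commands"]}

```bash
mkdir -p pics
cat > h.py <<'E'
import numpy as np, cv2
from workcell import monitor, vision, bot
from scipy.spatial.transform import Rotation as R
def pose():
    s=monitor.state(); q=s["tool_rot"]
    T=np.eye(4); T[:3,:3]=R.from_quat([q[1],q[2],q[3],q[0]]).as_matrix(); T[:3,3]=s["eef_pos"]; return T
def cam(n):
    c=vision.camera_info(n); K=np.array([[c["fx"],0,c["cx"]],[0,c["fy"],c["cy"]],[0,0,1.]]); d=np.array(c["dist"],float)
    if n=="wrist": W=pose()@np.array(c["T_tool_cam"])
    else:
        W=np.eye(4); r=cv2.Rodrigues(np.array(c["rvec"],float))[0]; W[:3,:3]=r.T; W[:3,3]=-r.T@np.array(c["tvec"],float).ravel()
    return K,d,W
def snap(n):
    C=cam(n); im,dp=vision.snapshot(n); return C,im,dp
def rays(C,uv):
    K,d,W=C; p=cv2.undistortPoints(np.array(uv,float).reshape(-1,1,2),K,d)[:,0]
    return np.c_[p,np.ones(len(p))]@W[:3,:3].T, W[:3,3]
def plane(C,uv,z):
    r,o=rays(C,uv); return o+r*((z-o[2])/r[:,2])[:,None]
def cloud(C,dp):
    h,w=dp.shape; v,u=np.mgrid[:h,:w]; r,o=rays(C,np.c_[u.ravel(),v.ravel()])
    return (o+r*dp.ravel()[:,None]).reshape(h,w,3)
def save(f,im): cv2.imwrite("pics/"+f,cv2.cvtColor(im,cv2.COLOR_RGB2BGR))
E
python3 - <<'E'
from h import *
print(monitor.state())
for n in("scene","side"):
    C,im,dp=snap(n); save(n+"0.png",im); np.savez(n+"0.npz",im=im,P=cloud(C,dp),dp=dp)
    print(n,C[2][:3,3],C[2][:3,2])
E
```

```text
{'t': 0.0, 'q': array([ 1.10221506e+00,  2.59334902e-01,  1.53606215e+00, -1.45392398e-05,
        1.34795809e+00, -2.02816763e-01]), 'qvel': array([ 2.23595774e-03, -1.44646861e-04, -3.41821166e-04,  4.18776259e-04,
        9.52975797e-04, -8.27069190e-05]), 'effort': array([-2.02102528e-04, -4.46024108e+01, -2.90563774e+01, -5.25859705e-04,
        1.16477904e-02, -5.22566847e-05]), 'eef_pos': array([144.21506897, 530.23470564, 230.4874237 ]), 'tool_rot': array([-2.83615021e-04,  1.32489881e-01,  9.91183966e-01, -8.34389062e-04]), 'force': array([-0.21254033,  0.31960786,  0.95160585]), 'torque': array([ 0.08559612, -0.01011628,  0.02255709]), 'grasp_force': 0.0, 'opening': 0.9982174574069493}
scene [887.99695261 467.32670027 799.75366281] [-0.40094244 -0.51154987 -0.75997493]
side [488.92880804 766.68592387 574.51649627] [ 0.05447518 -0.85548688 -0.51495111]
```

View pics/scene0.png

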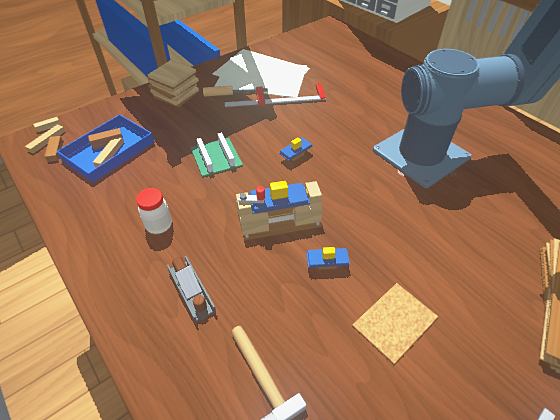

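View pics/side0.png

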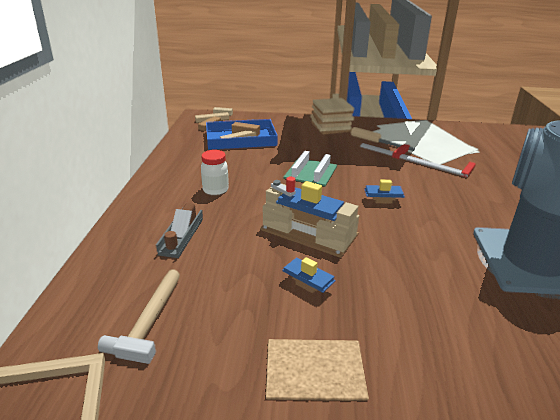

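Scene view: the form is at about (280,208), with the largest caul's yellow grip at (279,189) and the red knob at (260,194). The rack is at (217,154) and the pad at (395,322). The small decoy cauls are at (296,148) and (328,260). The bystanders (jar, plane, hammer) lie to the lower left.

Run:
```python
from h import *
def comps(im,P,lo,hi,zr,name,n,amin=15):
    hsv=cv2.cvtColor(im,cv2.COLOR_RGB2HSV); m=cv2.inRange(hsv,np.array(lo),np.array(hi))
    m&=((P[...,2]>zr[0])&(P[...,2]<zr[1])).astype(np.uint8)*255
    k,l,st,c=cv2.connectedComponentsWithStats(m)
    for i in range(1,k):
        if st[i,4]>=amin:
            p=P[l==i]; r=cv2.minAreaRect(p[:,:2].astype(np.float32))
            print(n,name,c[i].round(),st[i,4],'med',np.median(p,0).round(),'z',np.percentile(p[:,2],[5,95]).round(),'rect',np.round(r[0]),np.round(r[1]),round(r[2],1))
for n in("scene","side"):
    d=np.load(n+"0.npz"); im,P=d["im"],d["P"]
    comps(im,P,(22,150,120),(34,255,255),(20,200),'yellow',n)
    comps(im,P,(22,150,120),(34,255,255),(117,130),'yellowtop',n)
    comps(im,P,(0,150,100),(6,255,255),(60,200),'red',n)
    comps(im,P,(100,130,60),(125,255,255),(20,120),'blue',n,60)
    comps(im,P,(60,60,40),(85,255,255),(-5,20),'green',n,60)
    comps(im,P,(0,0,150),(179,40,255),(25,45),'rail',n,30)
    comps(im,P,(15,40,150),(28,170,255),(0,14),'cork',n,500)
    comps(im,P,(12,20,100),(28,170,255),(84,93),'posttop',n,20)
```

```text
scene yellow [296. 143.] 87 med [ 301. -215.   53.] z [38. 58.] rect [ 299. -220.] [26. 18.] 6.3
scene yellow [279. 189.] 279 med [486. -55. 116.] z [ 92. 122.] rect [484. -61.] [27. 39.] 65.5
scene yellow [328. 253.] 134 med [483. 121.  55.] z [36. 59.] rect [481. 117.] [19. 27.] 58.7
scene yellowtop [278. 185.] 134 med [484. -60. 121.] z [118. 123.] rect [483. -61.] [26. 38.] 64.3
scene red [260. 193.] 95 med [531. -66. 123.] z [104. 130.] rect [529. -71.] [20. 17.] 68.5
scene red [149. 199.] 471 med [ 734. -228.   99.] z [ 88. 101.] rect [ 733. -234.] [60. 58.] 75.2
scene blue [111. 139.] 591 med [ 678. -593.   31.] z [21. 36.] rect [ 719. -579.] [222. 157.] 14.8
scene blue [305. 143.] 71 med [ 264. -214.   32.] z [30. 34.] rect [ 265. -213.] [60. 29.] 50.0
scene blue [288. 151.] 101 med [ 327. -220.   32.] z [30. 35.] rect [ 325. -218.] [44. 41.] 0.6
scene blue [297. 193.] 319 med [443. -40.  85.] z [83. 87.] rect [442. -42.] [61. 49.] 64.2
scene blue [268. 198.] 109 med [509. -69.  85.] z [83. 87.] rect [506. -74.] [62. 17.] 62.2
scene blue [341. 256.] 182 med [456. 136.  32.] z
[... 3297 characters left out ...]
4.0
side posttop [240.  36.] 272 med [  921. -1845.    89.] z [84. 93.] rect [  929. -1846.] [956.  43.] 0.4
side posttop [490.  47.] 144 med [ -494. -1844.    89.] z [84. 92.] rect [ -498. -1848.] [ 49. 457.] 89.1
side posttop [546.  51.] 48 med [ -804. -1844.    88.] z [84. 93.] rect [ -808. -1842.] [ 36. 148.] 85.9
side posttop [332. 104.] 370 med [ 420. -703.   89.] z [85. 91.] rect [ 416. -714.] [114. 121.] 19.4
side posttop [273. 191.] 78 med [565. -81.  89.] z [85. 90.] rect [564. -84.] [22. 31.] 62.9
side posttop [310. 200.] 33 med [481. -51.  91.] z [88. 93.] rect [483. -52.] [ 9. 37.] 71.0
side posttop [347. 210.] 213 med [403. -21.  89.] z [85. 91.] rect [404. -25.] [50. 32.] 64.4
```

Call:
drive_tool:
  commands:
    - {"dx": -33,"dy": -30,"grip": -1}
    - {"dx": -33,"dy": -30,"grip": -1}
    - {"dx": -33,"dy": -30,"grip": -1}
    - {"dx": -33,"dy": -30,"grip": -1}
    - {"dx": -33,"dy": -30,"grip": -1}
    - {"dx": -33,"dy": -30,"grip": -1}
    - {"dx": -33,"dy": -30,"grip": -1}
    - {"dx": -33,"dy": -30,"grip": -1}

```text
$.commands[0]: bad value
```

Call:
drive_tool:
  commands:
    - {"dx": -33,"dy": -30,"grip": -1}
    - {"dx": -33,"dy": -30,"grip": -1}
    - {"dx": -33,"dy": -30,"grip": -1}
    - {"dx": -33,"dy": -30,"grip": -1}
    - {"wz": 6,"dz": -5,"grip": -1}
    - {"wz": 7,"dz": -5,"grip": -1}
    - {"wz": 7,"dz": -5,"grip": -1}
    - {"grip": -1}

```text
$.commands[0]: bad value
```

```bash
cat >> h.py <<'E'
def tgt(x,y,z,yaw):
    "delta to reach TCP x,y,z with tool-y at world yaw deg; shift given in present tool axes, then turn"
    T=pose(); d=T[:3,:3].T@(np.array([x,y,z])-T[:3,3]); a=np.degrees(np.arctan2(T[1,1],T[0,1]))
    print("pos",T[:3,3].round(1),"yaw",round(a,2),"tilt",np.degrees(np.arccos(-T[2,2])).round(2),"| dx,dy,dz",d.round(1),"wz",round((a-yaw+90)%180-90,2))
E
python3 - <<'E'
from h import *
print(vision.camera_info("wrist")["T_tool_cam"])
C,im,dp=snap("wrist"); save("w1.png",im); np.savez("w1.npz",im=im,P=cloud(C,dp)); print(C[2][:3,3]); print(monitor.state()["t"])
tgt(527,-70,230,54)
E
```

```text
[[-1.00921451e-03 -9.56349919e-01 -2.92222200e-01  7.47757783e+01]
 [ 9.99999282e-01 -1.15391243e-03  3.22803250e-04  4.67006397e-02]
 [-6.45911692e-04 -2.92221665e-01  9.56350397e-01 -1.42055339e+02]
 [ 0.00000000e+00  0.00000000e+00  0.00000000e+00  1.00000000e+00]]
[ 72.19571146 550.1487128  372.64244899]
0.15
pos [144.3 530.4 230.7] yaw 74.77 tilt 0.08 | dx,dy,dz [-527.  -478.7    1.2] wz 20.77
```

View pics/w1.png

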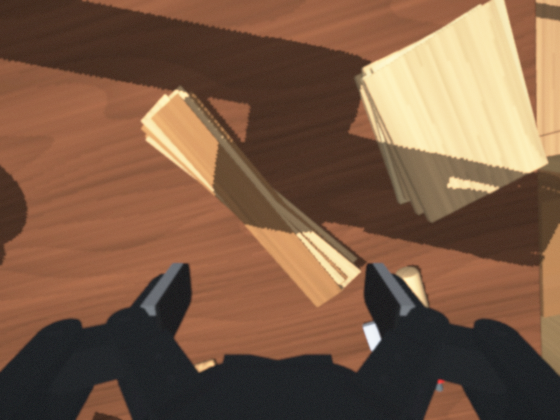

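The move was refused ("bad value"), so this wrist view still shows only the start area: veneer offcuts and the open fingers at (175,290) and (380,290). I'll send full rows instead.

Call:
drive_tool:
  commands:
    - {"wx": 0,"wy": 0,"wz": 0,"dx": -33,"dy": -30,"dz": 0,"grip": -1}
    - {"wx": 0,"wy": 0,"wz": 0,"dx": -33,"dy": -30,"dz": 0,"grip": -1}
    - {"wx": 0,"wy": 0,"wz": 0,"dx": -33,"dy": -30,"dz": 0,"grip": -1}
    - {"wx": 0,"wy": 0,"wz": 0,"dx": -33,"dy": -30,"dz": 0,"grip": -1}
    - {"wx": 0,"wy": 0,"wz": 0,"dx": -33,"dy": -30,"dz": 0,"grip": -1}
    - {"wx": 0,"wy": 0,"wz": 0,"dx": -33,"dy": -30,"dz": 0,"grip": -1}
    - {"wx": 0,"wy": 0,"wz": 0,"dx": -33,"dy": -30,"dz": 0,"grip": -1}
    - {"wx": 0,"wy": 0,"wz": 0,"dx": -33,"dy": -30,"dz": 0,"grip": -1}

```text
t: 0.95
eef_pos: [336.6, 228.2, 231.3]
tool_rot: [0.0, 0.132, 0.991, 0.0]
force: [0.5, -0.1, 0.7]
opening: 1.001
grasp_force: 0.0
```

Call:
drive_tool:
  commands:
    - {"wx": 0,"wy": 0,"wz": 0,"dx": -33,"dy": -30,"dz": 0,"grip": -1}
    - {"wx": 0,"wy": 0,"wz": 0,"dx": -33,"dy": -30,"dz": 0,"grip": -1}
    - {"wx": 0,"wy": 0,"wz": 0,"dx": -33,"dy": -30,"dz": 0,"grip": -1}
    - {"wx": 0,"wy": 0,"wz": 0,"dx": -33,"dy": -30,"dz": 0,"grip": -1}
    - {"wx": 0,"wy": 0,"wz": 7,"dx": -33,"dy": -30,"dz": -10,"grip": -1}
    - {"wx": 0,"wy": 0,"wz": 7,"dx": 0,"dy": 0,"dz": -10,"grip": -1}
    - {"wx": 0,"wy": 0,"wz": 6,"dx": 0,"dy": 0,"dz": -10,"grip": -1}
    - {"wx": 0,"wy": 0,"wz": 0,"dx": 0,"dy": 0,"dz": 0,"grip": -1}

```text
t: 1.75
eef_pos: [456.7, 41.1, 262.1]
tool_rot: [0.001, 0.304, 0.953, 0.0]
force: [0.6, 0.3, 0.2]
opening: 1.005
grasp_force: 0.0
```

Run:
```python
from h import *
C,im,dp=snap("wrist"); save("w2.png",im); np.savez("w2.npz",im=im,P=cloud(C,dp)); print(C[2][:3,3]); print(monitor.state()["t"],monitor.state()["q"])
tgt(527,-70,230,54)
P=cloud(C,dp);hsv=cv2.cvtColor(im,cv2.COLOR_RGB2HSV)
for nm,lo,hi,zr in(('red',(0,150,80),(8,255,255),(125,135)),('yel',(22,120,100),(34,255,255),(118,126)),('blue',(100,100,40),(125,255,255),(80,90)),('post',(10,20,80),(30,200,255),(84,93)),('postz',(0,0,0),(179,255,255),(84,94))):
    m=cv2.inRange(hsv,lo,hi)&(((P[...,2]>zr[0])&(P[...,2]<zr[1]))*255).astype(np.uint8)
    k,l,st,c=cv2.connectedComponentsWithStats(m)
    for i in range(1,k):
        if st[i,4]>150: 
            r=cv2.minAreaRect(P[l==i][:,:2].astype(np.float32)); print(nm,st[i,4],c[i].round(),np.round(r[0],1),np.round(r[1],1),round(r[2],1),np.median(P[l==i][:,2]).round(1))
```

```text
[395.40347079  84.32131018 404.07913254]
1.8 [-1.53634991e-01  6.96630618e-02  1.69020095e+00 -6.37219718e-06
  1.38105265e+00 -1.11140845e+00]
pos [456.2  41.5 261.4] yaw 54.88 tilt 0.04 | dx,dy,dz [-122.1  -50.4   31.5] wz 0.88
red 212 [231. 309.] [526.5 -70.6] [16.6 17.7] 10.3 129.1
yel 670 [213. 271.] [481.3 -60.2] [22.2 38.5] 64.5 121.2
blue 3565 [218. 245.] [481.9 -61.7] [ 60.4 130.6] 64.7 85.4
post 1164 [201. 188.] [405.7 -25.6] [48.3 31.4] 64.5 88.4
post 265 [247. 318.] [565.5 -84.5] [18.2 29.1] 64.1 88.3
post 196 [220. 321.] [ 552.  -113.3] [14.6 29.3] 65.5 88.4
postz 1180 [201. 188.] [405.7 -25.6] [48.3 31.4] 64.5 88.4
postz 3675 [218. 247.] [482.  -61.8] [ 60.6 130.5] 64.7 85.5
postz 267 [247. 318.] [565.5 -84.5] [18.2 29.1] 64.1 88.3
postz 199 [220. 321.] [ 552.  -113.3] [14.6 29.3] 65.5 88.4
```

View pics/w2.png

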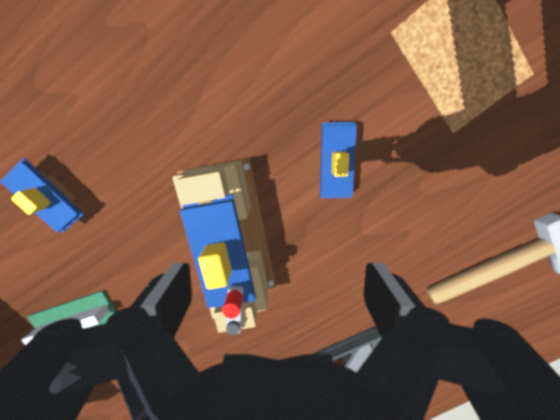

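Wrist view: the caul plate is at (218,247), its yellow grip at (213,270), the knob at (232,303) and the pivot bolt at (233,327). That puts the form centre near (481.5,-60.8) with its x axis at -25.4°, and the hold-down at about 0.25 rad. I'll approach the knob now.

Call:
drive_tool:
  commands:
    - {"wx": 0,"wy": 0,"wz": 0,"dx": -31.5,"dy": -13,"dz": 20,"grip": -1}
    - {"wx": 0,"wy": 0,"wz": 0,"dx": -31.5,"dy": -13,"dz": 20,"grip": -1}
    - {"wx": 0,"wy": 0,"wz": 0,"dx": -31.5,"dy": -13,"dz": 20,"grip": -1}
    - {"wx": 0,"wy": 0,"wz": 0,"dx": -31.5,"dy": -13,"dz": 20,"grip": -1}
    - {"wx": 0,"wy": 0,"wz": 4.6,"dx": 0,"dy": 0,"dz": 20,"grip": -1}
    - {"wx": 0,"wy": 0,"wz": 0,"dx": 0,"dy": 0,"dz": 12,"grip": -1}
    - {"wx": 0,"wy": 0,"wz": 0,"dx": 0,"dy": 0,"dz": 0,"grip": -1}
    - {"wx": 0,"wy": 0,"wz": 0,"dx": 0,"dy": 0,"dz": 0,"grip": -1}

```text
t: 2.6
eef_pos: [528.6, -72.6, 149.6]
tool_rot: [-0.0, 0.339, 0.941, 0.0]
force: [0.7, 0.9, -0.1]
opening: 1.002
grasp_force: 0.0
```

Run:
```python
from h import *
tgt(529,-72.5,106,50.3)
C,im,dp=snap("wrist");P=cloud(C,dp);hsv=cv2.cvtColor(im,cv2.COLOR_RGB2HSV)
for nm,lo,hi,zr in(('red',(0,150,80),(8,255,255),(125,135)),('yel',(22,120,100),(34,255,255),(118,126)),):
    m=cv2.inRange(hsv,lo,hi)&(((P[...,2]>zr[0])&(P[...,2]<zr[1]))*255).astype(np.uint8)
    k,l,st,c=cv2.connectedComponentsWithStats(m)
    for i in range(1,k):
        if st[i,4]>150: 
            r=cv2.minAreaRect(P[l==i][:,:2].astype(np.float32)); print(nm,st[i,4],c[i].round(),np.round(r[0],1),np.round(r[1],1),round(r[2],1),np.median(P[l==i][:,2]).round(1))
```

```text
pos [528.6 -72.6 149.6] yaw 50.37 tilt 0.02 | dx,dy,dz [-0.2  0.4 43.6] wz 0.07
red 720 [278. 247.] [527.3 -70.6] [17.5 18.6] 49.4 129.3
yel 1421 [249. 178.] [481.6 -61.2] [23.  38.8] 64.6 121.2
```

Call:
drive_tool:
  newtons: 25
  commands:
    - {"wx": 0,"wy": 0,"wz": 0,"dx": 0,"dy": 0,"dz": 15,"grip": -1}
    - {"wx": 0,"wy": 0,"wz": 0,"dx": 0,"dy": 0,"dz": 15,"grip": -1}
    - {"wx": 0,"wy": 0,"wz": 0,"dx": 0,"dy": 0,"dz": 13,"grip": -1}
    - {"wx": 0,"wy": 0,"wz": 0,"dx": 0,"dy": 0,"dz": 0,"grip": 1}
    - {"wx": 0,"wy": 0,"wz": 0,"dx": 0,"dy": 0,"dz": 0,"grip": 1}
    - {"wx": 0,"wy": 0,"wz": 0,"dx": 0,"dy": 0,"dz": 0,"grip": 1}
    - {"wx": 0,"wy": 0,"wz": 0,"dx": 0,"dy": 0,"dz": 0,"grip": 1}
    - {"wx": 0,"wy": 0,"wz": 0,"dx": 0,"dy": 0,"dz": 0,"grip": 1}

```text
t: 3.45
eef_pos: [529.4, -73.5, 107.1]
tool_rot: [0.001, 0.341, 0.94, 0.0]
force: [-0.2, 0.4, 2.2]
opening: 0.22
grasp_force: 25.4
```

Call:
drive_tool:
  commands:
    - {"wx": 0,"wy": 0,"wz": 8,"dx": -0.4,"dy": 5.3,"dz": 0,"grip": 1}
    - {"wx": 0,"wy": 0,"wz": 8,"dx": -0.4,"dy": 5.3,"dz": 0,"grip": 1}
    - {"wx": 0,"wy": 0,"wz": 8,"dx": -0.4,"dy": 5.3,"dz": 0,"grip": 1}
    - {"wx": 0,"wy": 0,"wz": 8,"dx": -0.4,"dy": 5.3,"dz": 0,"grip": 1}
    - {"wx": 0,"wy": 0,"wz": 8,"dx": -0.4,"dy": 5.3,"dz": 0,"grip": 1}

```text
t: 3.95
eef_pos: [552.5, -59.9, 107.1]
tool_rot: [0.001, 0.644, 0.765, 0.001]
force: [1.6, 2.9, 2.3]
opening: 0.22
grasp_force: 25.3
```

Run:
```python
from h import *
tgt(559.2,-97.7,106,50.3); print(monitor.state()["force"])
```

```text
pos [552.5 -59.9 107.1] yaw 9.87 tilt 0.12 | dx,dy,dz [-38.4   0.2   1.1] wz -40.43
[1.62526988 2.88461543 2.28575988]
```

Call:
drive_tool:
  commands:
    - {"wx": 0,"wy": 0,"wz": 8,"dx": -0.4,"dy": 5.3,"dz": 0,"grip": 1}
    - {"wx": 0,"wy": 0,"wz": 8,"dx": -0.4,"dy": 5.3,"dz": 0,"grip": 1}
    - {"wx": 0,"wy": 0,"wz": 8,"dx": -0.4,"dy": 5.3,"dz": 0,"grip": 1}
    - {"wx": 0,"wy": 0,"wz": 8,"dx": -0.4,"dy": 5.3,"dz": 0,"grip": 1}
    - {"wx": 0,"wy": 0,"wz": 8,"dx": -0.4,"dy": 5.3,"dz": 0,"grip": 1}
    - {"wx": 0,"wy": 0,"wz": 5,"dx": -0.2,"dy": 3.3,"dz": 0,"grip": 1}
    - {"wx": 0,"wy": 0,"wz": 0,"dx": 0,"dy": 0,"dz": 0,"grip": 1}
    - {"wx": 0,"wy": 0,"wz": 0,"dx": 0,"dy": 0,"dz": 0,"grip": 1}

```text
t: 4.75
eef_pos: [582.5, -66.4, 107.2]
tool_rot: [0.001, 0.886, 0.463, 0.003]
force: [6.4, 3.1, -1.5]
opening: 0.222
grasp_force: 25.1
```

Call:
drive_tool:
  commands:
    - {"wx": 0,"wy": 0,"wz": 0,"dx": 0,"dy": 0,"dz": 0,"grip": -1}
    - {"wx": 0,"wy": 0,"wz": 0,"dx": 0,"dy": 0,"dz": 0,"grip": -1}
    - {"wx": 0,"wy": 0,"wz": 0,"dx": 0,"dy": 0,"dz": 0,"grip": -1}
    - {"wx": 0,"wy": 0,"wz": 0,"dx": 0,"dy": 0,"dz": 0,"grip": -1}
    - {"wx": 0,"wy": 0,"wz": 0,"dx": 0,"dy": 0,"dz": -15,"grip": -1}
    - {"wx": 0,"wy": 0,"wz": 0,"dx": 0,"dy": 0,"dz": -30,"grip": -1}
    - {"wx": 0,"wy": 0,"wz": 0,"dx": 0,"dy": 0,"dz": -30,"grip": -1}
    - {"wx": 0,"wy": 0,"wz": 0,"dx": 0,"dy": 0,"dz": -20,"grip": -1}

```text
t: 5.55
eef_pos: [580.4, -67.2, 203.5]
tool_rot: [0.001, 0.886, 0.463, 0.001]
force: [0.0, 0.4, 0.4]
opening: 1.0
grasp_force: 0.0
```

Run:
```python
from h import *
C,im,dp=snap("scene");P=cloud(C,dp);hsv=cv2.cvtColor(im,cv2.COLOR_RGB2HSV)
m=cv2.inRange(hsv,(0,150,80),(8,255,255))&(((P[...,2]>105)&(P[...,2]<135))*255).astype(np.uint8)
k,l,st,c=cv2.connectedComponentsWithStats(m)
for i in range(1,k):
    if st[i,4]>15: r=cv2.minAreaRect(P[l==i][:,:2].astype(np.float32)); print(st[i,4],c[i].round(),np.round(r[0],1),np.round(r[1],1))
print(monitor.state()["q"])
tgt(481.5,-61,180,64.6)
```

```text
84 [242. 206.] [585.6 -62.9] [18.5 18. ]
[-3.05859443e-01  3.34845550e-01  1.49050448e+00 -1.52741306e-04
  1.30894838e+00  3.02062034e-01]
pos [581.9 -67.6 206.7] yaw -34.83 tilt 0.42 | dx,dy,dz [-52.  -86.3  26. ] wz 80.57
```

Call:
drive_tool:
  commands:
    - {"wx": 0,"wy": 0,"wz": -8.5,"dx": 0,"dy": 0,"dz": 0,"grip": -1}
    - {"wx": 0,"wy": 0,"wz": -8.5,"dx": 0,"dy": 0,"dz": 0,"grip": -1}
    - {"wx": 0,"wy": 0,"wz": -8.5,"dx": 0,"dy": 0,"dz": 0,"grip": -1}
    - {"wx": 0,"wy": 0,"wz": -8.5,"dx": 0,"dy": 0,"dz": 0,"grip": -1}
    - {"wx": 0,"wy": 0,"wz": -8.5,"dx": 0,"dy": 0,"dz": 0,"grip": -1}
    - {"wx": 0,"wy": 0,"wz": -8.5,"dx": 0,"dy": 0,"dz": 0,"grip": -1}
    - {"wx": 0,"wy": 0,"wz": -8.5,"dx": 0,"dy": 0,"dz": 0,"grip": -1}
    - {"wx": 0,"wy": 0,"wz": -8.5,"dx": 0,"dy": 0,"dz": 0,"grip": -1}

```text
t: 6.4
eef_pos: [579.5, -66.9, 200.7]
tool_rot: [-0.0, 0.473, 0.881, -0.0]
force: [0.4, 0.3, 1.1]
opening: 0.997
grasp_force: 0.0
```

Call:
drive_tool:
  commands:
    - {"wx": 0,"wy": 0,"wz": -8.5,"dx": 0,"dy": 0,"dz": 0,"grip": -1}
    - {"wx": 0,"wy": 0,"wz": -8.5,"dx": 0,"dy": 0,"dz": 0,"grip": -1}
    - {"wx": 0,"wy": 0,"wz": -8.5,"dx": 0,"dy": 0,"dz": 0,"grip": -1}
    - {"wx": 0,"wy": 0,"wz": -5.9,"dx": 0,"dy": 0,"dz": 0,"grip": -1}
    - {"wx": 0,"wy": 0,"wz": 0,"dx": 0,"dy": 0,"dz": 0,"grip": -1}

```text
t: 6.9
eef_pos: [579.5, -66.9, 200.8]
tool_rot: [-0.0, 0.22, 0.976, -0.0]
force: [0.1, 0.6, 0.8]
opening: 0.998
grasp_force: 0.0
```

Run:
```python
from h import *
print(monitor.state()["q"][5])
tgt(481.5,-61,180,64.6)
```

```text
-1.4336058509713387
pos [579.5 -66.9 200.8] yaw 64.61 tilt 0.05 | dx,dy,dz [ 91.1 -36.7  20.9] wz 0.01
```

Call:
drive_tool:
  newtons: 60
  commands:
    - {"wx": 0,"wy": 0,"wz": 0,"dx": 30.5,"dy": -12,"dz": 5,"grip": -1}
    - {"wx": 0,"wy": 0,"wz": 0,"dx": 30.5,"dy": -12,"dz": 10,"grip": -1}
    - {"wx": 0,"wy": 0,"wz": 0,"dx": 30,"dy": -12.5,"dz": 10,"grip": -1}
    - {"wx": 0,"wy": 0,"wz": 0,"dx": 0,"dy": 0,"dz": 20,"grip": -1}
    - {"wx": 0,"wy": 0,"wz": 0,"dx": 0,"dy": 0,"dz": 20,"grip": -1}
    - {"wx": 0,"wy": 0,"wz": 0,"dx": 0,"dy": 0,"dz": 0,"grip": -1}
    - {"wx": 0,"wy": 0,"wz": 0,"dx": 0,"dy": 0,"dz": 0,"grip": -1}

```text
t: 7.6
eef_pos: [482.0, -60.8, 136.4]
tool_rot: [-0.0, 0.221, 0.975, 0.0]
force: [-0.2, -0.8, -0.4]
opening: 1.001
grasp_force: 0.0
```

Run:
```python
from h import *
tgt(481.5,-61,92,64.6)
C,im,dp=snap("wrist");P=cloud(C,dp);hsv=cv2.cvtColor(im,cv2.COLOR_RGB2HSV)
for nm,lo,hi,zr in(('blue',(100,100,40),(125,255,255),(80,90)),('yel',(22,120,100),(34,255,255),(118,126)),):
    m=cv2.inRange(hsv,lo,hi)&(((P[...,2]>zr[0])&(P[...,2]<zr[1]))*255).astype(np.uint8)
    k,l,st,c=cv2.connectedComponentsWithStats(m)
    for i in range(1,k):
        if st[i,4]>150: 
            r=cv2.minAreaRect(P[l==i][:,:2].astype(np.float32)); print(nm,st[i,4],c[i].round(),np.round(r[0],1),np.round(r[1],1),round(r[2],1),np.median(P[l==i][:,2]).round(1))
```

```text
pos [482.  -60.8 136.4] yaw 64.47 tilt 0.04 | dx,dy,dz [ 0.3 -0.4 44.4] wz -0.13
blue 11748 [276. 216.] [482.4 -62.1] [ 60. 131.] 64.5 85.5
yel 2371 [276. 252.] [481.2 -61.5] [22.8 39. ] 64.3 121.3
```

Call:
drive_tool:
  newtons: 70
  commands:
    - {"wx": 0,"wy": 0,"wz": 0,"dx": 0.5,"dy": -0.8,"dz": 15,"grip": -1}
    - {"wx": 0,"wy": 0,"wz": 0,"dx": 0,"dy": 0,"dz": 15,"grip": -1}
    - {"wx": 0,"wy": 0,"wz": 0,"dx": 0,"dy": 0,"dz": 13,"grip": -1}
    - {"wx": 0,"wy": 0,"wz": 0,"dx": 0,"dy": 0,"dz": 0,"grip": 1}
    - {"wx": 0,"wy": 0,"wz": 0,"dx": 0,"dy": 0,"dz": 0,"grip": 1}
    - {"wx": 0,"wy": 0,"wz": 0,"dx": 0,"dy": 0,"dz": 0,"grip": 1}
    - {"wx": 0,"wy": 0,"wz": 0,"dx": 0,"dy": 0,"dz": 0,"grip": 1}
    - {"wx": 0,"wy": 0,"wz": 0,"dx": 0,"dy": 0,"dz": 0,"grip": 1}

```text
t: 8.45
eef_pos: [482.0, -61.6, 94.3]
tool_rot: [0.001, 0.22, 0.975, -0.0]
force: [-0.3, -0.9, 4.1]
opening: 0.269
grasp_force: 69.5
```

Call:
drive_tool:
  commands:
    - {"wx": 0,"wy": 0,"wz": 0,"dx": 0,"dy": 0,"dz": -2,"grip": 1}
    - {"wx": 0,"wy": 0,"wz": 0,"dx": 0,"dy": 0,"dz": -2,"grip": 1}
    - {"wx": 0,"wy": 0,"wz": 0,"dx": 0,"dy": 0,"dz": -2,"grip": 1}
    - {"wx": 0,"wy": 0,"wz": 0,"dx": 0,"dy": 0,"dz": -2,"grip": 1}
    - {"wx": 0,"wy": 0,"wz": 0,"dx": 0,"dy": 0,"dz": -3,"grip": 1}
    - {"wx": 0,"wy": 0,"wz": 0,"dx": 0,"dy": 0,"dz": -4,"grip": 1}
    - {"wx": 0,"wy": 0,"wz": 0,"dx": 0,"dy": 0,"dz": -5,"grip": 1}
    - {"wx": 0,"wy": 0,"wz": 0,"dx": 0,"dy": 0,"dz": 0,"grip": 1}

```text
t: 9.25
eef_pos: [481.5, -61.3, 114.3]
tool_rot: [0.001, 0.22, 0.975, -0.0]
force: [0.8, 0.1, -2.9]
opening: 0.268
grasp_force: 69.9
```

Call:
drive_tool:
  commands:
    - {"wx": 0,"wy": 0,"wz": 0,"dx": 0,"dy": 0,"dz": -10,"grip": 1}
    - {"wx": 0,"wy": 0,"wz": 0,"dx": 0,"dy": 0,"dz": -10,"grip": 1}
    - {"wx": 0,"wy": 0,"wz": 0,"dx": 0,"dy": 0,"dz": -15,"grip": 1}
    - {"wx": 0,"wy": 0,"wz": 0,"dx": 0,"dy": 0,"dz": -15,"grip": 1}
    - {"wx": 0,"wy": 0,"wz": 0,"dx": 0,"dy": 0,"dz": -15,"grip": 1}
    - {"wx": 0,"wy": 0,"wz": 0,"dx": 0,"dy": 0,"dz": -15,"grip": 1}
    - {"wx": 0,"wy": 0,"wz": 0,"dx": 0,"dy": 0,"dz": 0,"grip": 1}

```text
t: 9.95
eef_pos: [482.7, -61.8, 196.0]
tool_rot: [0.002, 0.22, 0.975, -0.0]
force: [0.3, -0.7, -3.8]
opening: 0.268
grasp_force: 70.0
```

Run:
```python
from h import *
C,im,dp=snap("side"); save("s2.png",im); P=cloud(C,dp); print(monitor.state()["force"])
hsv=cv2.cvtColor(im,cv2.COLOR_RGB2HSV)
for nm,lo,hi,zr in(('cork',(15,40,150),(28,170,255),(0,14)),('blue',(100,130,60),(125,255,255),(100,250))):
    m=cv2.inRange(hsv,lo,hi)&(((P[...,2]>zr[0])&(P[...,2]<zr[1]))*255).astype(np.uint8)
    k,l,st,c=cv2.connectedComponentsWithStats(m); i=1+st[1:,4].argmax(); p=P[l==i]; r=cv2.minAreaRect(p[:,:2].astype(np.float32)); print(nm,st[i,4],c[i],np.round(r[0],1),np.round(r[1],1),r[2],np.percentile(p[:,2],[5,50,95]))
tgt(463,311,190,64.6)
```

```text
[ 0.36825602 -0.29848358 -4.21297233]
cork 634 [290.57886435 348.97476341] [503.6 277.5] [37.6 73.2] 57.976932525634766 [4.74356664 6.3956774  7.91983136]
blue 1088 [313.91636029 161.57536765] [481.1 -60.7] [ 63.6 140.4] 64.29853820800781 [174.6812497  187.26301903 189.04168158]
pos [482.  -61.5 194.7] yaw 64.58 tilt 0.17 | dx,dy,dz [177.1 328.3   4.2] wz -0.02
```

View pics/s2.png

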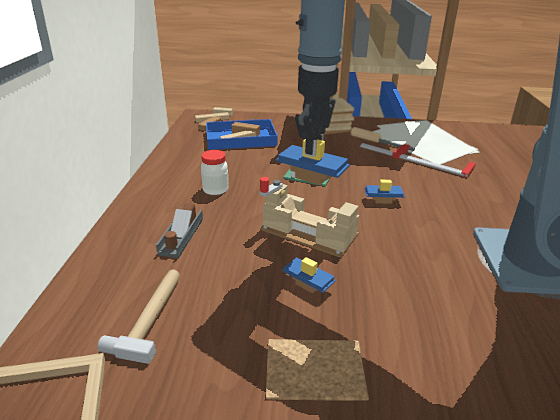

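The caul is free and level in the gripper at (314,160). The form's cavity is open, with the bracket in it, and the knob is swung clear. Next I carry the caul to the pad.

Call:
drive_tool:
  commands:
    - {"wx": 0,"wy": 0,"wz": 0,"dx": 10,"dy": 18.5,"dz": 0,"grip": 1}
    - {"wx": 0,"wy": 0,"wz": 0,"dx": 16,"dy": 30,"dz": 0,"grip": 1}
    - {"wx": 0,"wy": 0,"wz": 0,"dx": 18,"dy": 33,"dz": 0,"grip": 1}
    - {"wx": 0,"wy": 0,"wz": 0,"dx": 18,"dy": 33,"dz": 0,"grip": 1}
    - {"wx": 0,"wy": 0,"wz": 0,"dx": 18,"dy": 33,"dz": 0,"grip": 1}
    - {"wx": 0,"wy": 0,"wz": 0,"dx": 18,"dy": 33,"dz": 0,"grip": 1}
    - {"wx": 0,"wy": 0,"wz": 0,"dx": 18,"dy": 33,"dz": 0,"grip": 1}
    - {"wx": 0,"wy": 0,"wz": 0,"dx": 18,"dy": 33,"dz": 0,"grip": 1}

```text
t: 10.8
eef_pos: [465.1, 220.3, 192.4]
tool_rot: [-0.001, 0.22, 0.975, -0.0]
force: [1.9, -1.4, -3.3]
opening: 0.271
grasp_force: 70.0
```

Call:
drive_tool:
  commands:
    - {"wx": 0,"wy": 0,"wz": 0,"dx": 18,"dy": 33,"dz": 10,"grip": 1}
    - {"wx": 0,"wy": 0,"wz": 0,"dx": 16,"dy": 30,"dz": 15,"grip": 1}
    - {"wx": 0,"wy": 0,"wz": 0,"dx": 9,"dy": 18,"dz": 20,"grip": 1}
    - {"wx": 0,"wy": 0,"wz": 0,"dx": 0,"dy": 0,"dz": 20,"grip": 1}
    - {"wx": 0,"wy": 0,"wz": 0,"dx": 0,"dy": 0,"dz": 20,"grip": 1}
    - {"wx": 0,"wy": 0,"wz": 0,"dx": 0,"dy": 0,"dz": 15,"grip": 1}
    - {"wx": 0,"wy": 0,"wz": 0,"dx": 0,"dy": 0,"dz": 0,"grip": 1}
    - {"wx": 0,"wy": 0,"wz": 0,"dx": 0,"dy": 0,"dz": 0,"grip": 1}

```text
t: 11.6
eef_pos: [461.6, 310.3, 92.8]
tool_rot: [-0.001, 0.22, 0.975, -0.0]
force: [-0.2, 0.4, -2.7]
opening: 0.269
grasp_force: 70.0
```

Run:
```python
from h import *
tgt(463,311,63,64.6); C,im,dp=snap("side"); P=cloud(C,dp); print(monitor.state()["force"])
hsv=cv2.cvtColor(im,cv2.COLOR_RGB2HSV)
for nm,lo,hi,zr in(('blue',(100,130,60),(125,255,255),(60,200)),):
    m=cv2.inRange(hsv,lo,hi)&(((P[...,2]>zr[0])&(P[...,2]<zr[1]))*255).astype(np.uint8)
    k,l,st,c=cv2.connectedComponentsWithStats(m); i=1+st[1:,4].argmax(); p=P[l==i]; r=cv2.minAreaRect(p[:,:2].astype(np.float32)); print(nm,st[i,4],c[i],np.round(r[0],1),np.round(r[1],1),r[2],np.percentile(p[:,2],[5,50,75,95]))
```

```text
pos [461.6 310.3  92.8] yaw 64.57 tilt 0.09 | dx,dy,dz [-1.   1.2 29.8] wz -0.03
[-0.06552889  1.1331155  -3.95411051]
blue 2752 [322.52943314 339.44985465] [467.2 325.8] [ 93.1 139.8] 65.11133575439453 [72.63037936 84.31026435 85.1335289  86.11368005]
```

Call:
drive_tool:
  commands:
    - {"wx": 0,"wy": 0,"wz": 0,"dx": 0,"dy": 0,"dz": 10,"grip": 1}
    - {"wx": 0,"wy": 0,"wz": 0,"dx": 0,"dy": 0,"dz": 10,"grip": 1}
    - {"wx": 0,"wy": 0,"wz": 0,"dx": 0,"dy": 0,"dz": 5,"grip": 1}
    - {"wx": 0,"wy": 0,"wz": 0,"dx": 0,"dy": 0,"dz": 2,"grip": 1}
    - {"wx": 0,"wy": 0,"wz": 0,"dx": 0,"dy": 0,"dz": 1.5,"grip": 1}
    - {"wx": 0,"wy": 0,"wz": 0,"dx": 0,"dy": 0,"dz": 0,"grip": 1}

```text
t: 12.25
eef_pos: [462.0, 310.5, 64.7]
tool_rot: [-0.0, 0.22, 0.975, -0.0]
force: [-0.6, 0.2, -3.2]
opening: 0.266
grasp_force: 70.2
```

Call:
drive_tool:
  commands:
    - {"wx": 0,"wy": 0,"wz": 0,"dx": 0,"dy": 0,"dz": 1,"grip": 1}
    - {"wx": 0,"wy": 0,"wz": 0,"dx": 0,"dy": 0,"dz": 0.5,"grip": 1}
    - {"wx": 0,"wy": 0,"wz": 0,"dx": 0,"dy": 0,"dz": 0,"grip": 1}

```text
t: 12.55
eef_pos: [462.1, 310.5, 63.5]
tool_rot: [0.0, 0.22, 0.975, 0.0]
force: [0.8, -0.1, -3.7]
opening: 0.27
grasp_force: 70.3
```

Call:
drive_tool:
  commands:
    - {"wx": 0,"wy": 0,"wz": 0,"dx": 0,"dy": 0,"dz": 1,"grip": 1}
    - {"wx": 0,"wy": 0,"wz": 0,"dx": 0,"dy": 0,"dz": 0.5,"grip": 1}
    - {"wx": 0,"wy": 0,"wz": 0,"dx": 0,"dy": 0,"dz": 0,"grip": 1}

```text
t: 12.85
eef_pos: [462.2, 310.6, 63.4]
tool_rot: [0.0, 0.22, 0.976, 0.0]
force: [-3.5, -1.8, 8.1]
opening: 0.267
grasp_force: 71.7
```

Call:
drive_tool:
  commands:
    - {"wx": 0,"wy": 0,"wz": 0,"dx": 0,"dy": 0,"dz": -0.7,"grip": 1}
    - {"wx": 0,"wy": 0,"wz": 0,"dx": 0,"dy": 0,"dz": 0,"grip": 0}
    - {"wx": 0,"wy": 0,"wz": 0,"dx": 0,"dy": 0,"dz": 0,"grip": -1}
    - {"wx": 0,"wy": 0,"wz": 0,"dx": 0,"dy": 0,"dz": 0,"grip": -1}
    - {"wx": 0,"wy": 0,"wz": 0,"dx": 0,"dy": 0,"dz": 0,"grip": -1}
    - {"wx": 0,"wy": 0,"wz": 0,"dx": 0,"dy": 0,"dz": 0,"grip": -1}
    - {"wx": 0,"wy": 0,"wz": 0,"dx": 0,"dy": 0,"dz": -20,"grip": -1}
    - {"wx": 0,"wy": 0,"wz": 0,"dx": 0,"dy": 0,"dz": -40,"grip": -1}

```text
t: 13.65
eef_pos: [459.7, 309.4, 120.0]
tool_rot: [-0.003, 0.22, 0.975, -0.002]
force: [1.3, 0.1, 0.3]
opening: 0.995
grasp_force: 0.0
```

Call:
drive_tool:
  commands:
    - {"wx": 0,"wy": 0,"wz": 0,"dx": 0,"dy": 0,"dz": -40,"grip": -1}
    - {"wx": 0,"wy": 0,"wz": 0,"dx": 0,"dy": 0,"dz": -30,"grip": -1}
    - {"wx": 0,"wy": 0,"wz": 0,"dx": -10,"dy": -18,"dz": 0,"grip": -1}
    - {"wx": 0,"wy": 0,"wz": 0,"dx": -18,"dy": -33,"dz": 0,"grip": -1}
    - {"wx": 0,"wy": 0,"wz": 0,"dx": -18,"dy": -33,"dz": 0,"grip": -1}
    - {"wx": 0,"wy": 0,"wz": 0,"dx": -18,"dy": -33,"dz": 0,"grip": -1}
    - {"wx": 0,"wy": 0,"wz": 0,"dx": -18,"dy": -33,"dz": 0,"grip": -1}
    - {"wx": 0,"wy": 0,"wz": 0,"dx": -18,"dy": -33,"dz": 0,"grip": -1}

```text
t: 14.45
eef_pos: [473.6, 100.9, 192.6]
tool_rot: [0.0, 0.22, 0.976, 0.0]
force: [0.8, 0.5, 0.1]
opening: 0.996
grasp_force: 0.0
```

Run:
```python
from h import *
C,im,dp=snap("side"); P=cloud(C,dp); save("s3.png",im)
hsv=cv2.cvtColor(im,cv2.COLOR_RGB2HSV)
for nm,lo,hi,zr in(('blue',(100,130,60),(125,255,255),(50,62)),('yel',(22,150,120),(34,255,255),(85,95)),('cork',(15,40,60),(28,190,255),(0,14))):
    m=cv2.inRange(hsv,lo,hi)&(((P[...,2]>zr[0])&(P[...,2]<zr[1]))*255).astype(np.uint8)
    k,l,st,c=cv2.connectedComponentsWithStats(m); i=1+st[1:,4].argmax(); p=P[l==i]; r=cv2.minAreaRect(p[:,:2].astype(np.float32)); print(nm,st[i,4],c[i],np.round(r[0],1),np.round(r[1],1),r[2],np.percentile(p[:,2],[5,50,75,95]))
tgt(481.7,-61.3,150,64.6)
```

```text
blue 2255 [319.1308204  349.24124169] [461.1 311.4] [ 61.7 130.2] 64.48158264160156 [52.61500005 55.21997222 55.94241906 56.84815417]
yel 61 [322.01639344 328.75409836] [455.6 313.6] [19.2 15.3] 64.91650390625 [90.57259131 91.80095598 92.43922849 93.21143912]
cork 2981 [307.27742368 382.58705133] [461.  323.2] [151.1  92.7] 3.3075315952301025 [3.96253129 6.19776818 6.9388473  8.23820305]
pos [474.3  96.  192.5] yaw 64.48 tilt 0.23 | dx,dy,dz [ -74.4 -138.6   43.2] wz -0.12
```

View pics/s3.png

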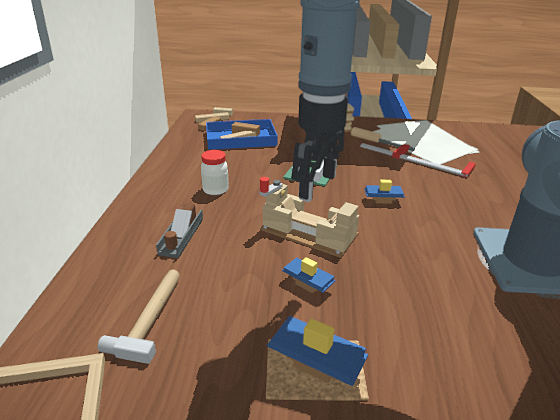

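The caul stands level on the pad at (320,350), with its plate top at 55 mm as expected. Next I move above the bracket.

Call:
drive_tool:
  commands:
    - {"wx": 0,"wy": 0,"wz": 0,"dx": -18,"dy": -33,"dz": 0,"grip": -1}
    - {"wx": 0,"wy": 0,"wz": 0,"dx": -18,"dy": -33,"dz": 0,"grip": -1}
    - {"wx": 0,"wy": 0,"wz": 0,"dx": -18,"dy": -33,"dz": 0,"grip": -1}
    - {"wx": 0,"wy": 0,"wz": 0,"dx": -17,"dy": -32,"dz": 0,"grip": -1}
    - {"wx": 0,"wy": 0,"wz": 0,"dx": 0,"dy": 0,"dz": 15,"grip": -1}
    - {"wx": 0,"wy": 0,"wz": 0,"dx": 0,"dy": 0,"dz": 0,"grip": -1}
    - {"wx": 0,"wy": 0,"wz": 0,"dx": 0,"dy": 0,"dz": 0,"grip": -1}

```text
t: 15.2
eef_pos: [481.3, -46.1, 177.4]
tool_rot: [-0.001, 0.22, 0.975, 0.0]
force: [-0.4, 0.6, 0.7]
opening: 1.0
grasp_force: 0.0
```

Run:
```python
from h import *
C,im,dp=snap("wrist"); P=cloud(C,dp); save("w3.png",im); np.savez("w3.npz",im=im,P=P)
tgt(481.7,-61.3,150,64.6)
f=np.array([.903,-.429]); y=np.array([.429,.903]); o=np.array([481.7,-61.3])
X=(P[...,:2]-o)@f; Y=(P[...,:2]-o)@y; Z=P[...,2]
s=(abs(X)<25)&(abs(Y)<28)&(Z>25)&(Z<60)
print(np.histogram(Z[s],np.arange(25,60,3)))
b=s&(Z>34)&(Z<41)
print("base y",np.percentile(Y[b],[0.5,2,50,98,99.5]),"z",np.median(Z[b]),"imcol",np.median(im[b],0))
l=(abs(Y)<24)&(Z>60)&(Z<72)&(abs(X)<72); print("legs top X",np.percentile(X[l&(X<0)],[1,50,99]),np.percentile(X[l&(X>0)],[1,50,99]),np.percentile(Y[l],[1,50,99]))
```

```text
pos [481.6 -45.9 177.8] yaw 64.61 tilt 0.02 | dx,dy,dz [ -6.7 -13.9  27.8] wz 0.01
(array([   0,    0,    0, 1441,  389,    0,    0,    0,    0,    0,    0]), array([25, 28, 31, 34, 37, 40, 43, 46, 49, 52, 55, 58]))
base y [-18.15105639 -17.5244088    0.61936419  19.2311796   19.34552381] z 36.48603137961973 imcol [244. 220. 164.]
legs top X [-63.20109593 -59.17399421 -54.55707758] [54.80356306 60.44465541 71.97869042] [-19.53066343   0.57793039  20.00119577]
```

View pics/w3.png

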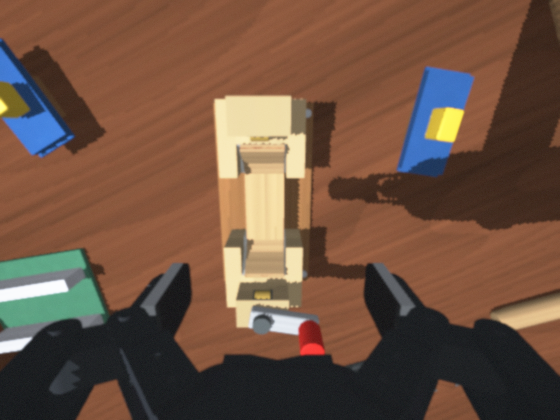

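The bracket lies in the cavity at (265,210), with its base top at 36.5 mm and centre offset about +0.7 mm in form y. The sides are open for the fingers. I'll descend and grip at mid-base.

Call:
drive_tool:
  commands:
    - {"wx": 0,"wy": 0,"wz": 0,"dx": -6.7,"dy": -13.2,"dz": 10,"grip": -1}
    - {"wx": 0,"wy": 0,"wz": 0,"dx": 0,"dy": 0,"dz": 30,"grip": -1}
    - {"wx": 0,"wy": 0,"wz": 0,"dx": 0,"dy": 0,"dz": 30,"grip": -1}
    - {"wx": 0,"wy": 0,"wz": 0,"dx": 0,"dy": 0,"dz": 30,"grip": -1}
    - {"wx": 0,"wy": 0,"wz": 0,"dx": 0,"dy": 0,"dz": 20,"grip": -1}
    - {"wx": 0,"wy": 0,"wz": 0,"dx": 0,"dy": 0,"dz": 0,"grip": -1}
    - {"wx": 0,"wy": 0,"wz": 0,"dx": 0,"dy": 0,"dz": 0,"grip": -1}

```text
t: 15.95
eef_pos: [482.1, -61.5, 57.6]
tool_rot: [-0.0, 0.22, 0.976, -0.0]
force: [-0.4, -0.1, 0.2]
opening: 0.994
grasp_force: 0.0
```

Run:
```python
from h import *
C,im,dp=snap("wrist"); P=cloud(C,dp)
tgt(482,-60.7,17,64.6); print(monitor.state()["force"])
f=np.array([.903,-.429]); y=np.array([.429,.903]); o=np.array([481.7,-61.3])
X=(P[...,:2]-o)@f; Y=(P[...,:2]-o)@y; Z=P[...,2]
b=(abs(X)<25)&(abs(Y)<28)&(Z>34)&(Z<41)
print("base y",np.percentile(Y[b],[0.5,2,50,98,99.5]),"z",np.median(Z[b]))
```

```text
pos [482.8 -61.7  58.3] yaw 64.6 tilt 0.08 | dx,dy,dz [ 1.2  0.5 41.3] wz 0.0
[0.9865532  0.58506762 1.32393911]
base y [-18.22145353 -17.67074517   0.43929755  18.75748505  19.30507845] z 36.49239379857016
```

Call:
drive_tool:
  newtons: 30
  commands:
    - {"wx": 0,"wy": 0,"wz": 0,"dx": 0.5,"dy": 0.5,"dz": 15,"grip": -1}
    - {"wx": 0,"wy": 0,"wz": 0,"dx": 0,"dy": 0,"dz": 15,"grip": -1}
    - {"wx": 0,"wy": 0,"wz": 0,"dx": 0,"dy": 0,"dz": 11,"grip": -1}
    - {"wx": 0,"wy": 0,"wz": 0,"dx": 0,"dy": 0,"dz": 0,"grip": 1}
    - {"wx": 0,"wy": 0,"wz": 0,"dx": 0,"dy": 0,"dz": 0,"grip": 1}
    - {"wx": 0,"wy": 0,"wz": 0,"dx": 0,"dy": 0,"dz": 0,"grip": 1}
    - {"wx": 0,"wy": 0,"wz": 0,"dx": 0,"dy": 0,"dz": 0,"grip": 1}
    - {"wx": 0,"wy": 0,"wz": 0,"dx": 0,"dy": 0,"dz": 0,"grip": 1}

```text
t: 16.8
eef_pos: [482.5, -60.9, 17.4]
tool_rot: [0.001, 0.22, 0.975, -0.0]
force: [-0.8, 1.1, 6.4]
opening: 0.438
grasp_force: 30.1
```

Call:
drive_tool:
  commands:
    - {"wx": 0,"wy": 0,"wz": 0,"dx": 0,"dy": 0,"dz": -3,"grip": 1}
    - {"wx": 0,"wy": 0,"wz": 0,"dx": 0,"dy": 0,"dz": -5,"grip": 1}
    - {"wx": 0,"wy": 0,"wz": 0,"dx": 0,"dy": 0,"dz": -8,"grip": 1}
    - {"wx": 0,"wy": 0,"wz": 0,"dx": 0,"dy": 0,"dz": -12,"grip": 1}
    - {"wx": 0,"wy": 0,"wz": 0,"dx": 0,"dy": 0,"dz": -15,"grip": 1}
    - {"wx": 0,"wy": 0,"wz": 0,"dx": 0,"dy": 0,"dz": -20,"grip": 1}
    - {"wx": 0,"wy": 0,"wz": 0,"dx": 0,"dy": 0,"dz": -20,"grip": 1}
    - {"wx": 0,"wy": 0,"wz": 0,"dx": 0,"dy": 0,"dz": -20,"grip": 1}

```text
t: 17.6
eef_pos: [481.8, -60.6, 121.2]
tool_rot: [0.0, 0.22, 0.975, -0.0]
force: [0.6, 0.1, -0.2]
opening: 0.438
grasp_force: 30.3
```

Call:
drive_tool:
  commands:
    - {"wx": 0,"wy": 0,"wz": 0,"dx": 0,"dy": 0,"dz": -20,"grip": 1}
    - {"wx": 0,"wy": 0,"wz": 0,"dx": 0,"dy": 0,"dz": -10,"grip": 1}
    - {"wx": 0,"wy": 0,"wz": 0,"dx": 0,"dy": 0,"dz": 0,"grip": 1}
    - {"wx": 0,"wy": 0,"wz": 0,"dx": 0,"dy": 0,"dz": 0,"grip": 1}

```text
t: 18.0
eef_pos: [481.4, -60.5, 149.3]
tool_rot: [-0.0, 0.22, 0.975, 0.0]
force: [0.0, -0.3, -1.3]
opening: 0.432
grasp_force: 30.3
```

Run:
```python
from h import *
for n in("side","scene"):
    C,im,dp=snap(n); P=cloud(C,dp); hsv=cv2.cvtColor(im,cv2.COLOR_RGB2HSV)
    if n=="side": save("s4.png",im[60:240,200:440].repeat(2,0).repeat(2,1))
    m=cv2.inRange(hsv,(12,20,90),(28,170,255))&(((Z:=P[...,2])>135)&(Z<220)&(np.hypot(P[...,0]-482,P[...,1]+61)<90)).astype(np.uint8)*255
    p=P[m>0]; r=cv2.minAreaRect(p[:,:2].astype(np.float32)); print(n,len(p),np.round(r[0],1),np.round(r[1],1),r[2],np.percentile(p[:,2],[1,5,50,95,99]).round(1))
    m=cv2.inRange(hsv,(0,0,130),(179,45,255))&((Z>32)&(Z<41)&(abs(P[...,0]-484)<60)&(abs(P[...,1]+357)<90)).astype(np.uint8)*255
    k,l,st,c=cv2.connectedComponentsWithStats(m)
    for i in range(1,k):
        if st[i,4]>40: p=P[l==i]; r=cv2.minAreaRect(p[:,:2].astype(np.float32)); print('rail',st[i,4],np.round(r[0],1),np.round(r[1],1),round(r[2],1),np.median(p[:,2]).round(1))
tgt(483,-357.5,160,74.3)
```

```text
side 564 [487.3 -44.4] [ 75.5 128.4] 65.50016021728516 [163.3 165.4 173.4 196.7 198.6]
rail 41 [ 442.1 -376.9] [63.1 13.1] 76.1 36.6
scene 673 [487.5 -47.9] [ 86.5 127.6] 64.4317626953125 [160.9 163.7 173.4 202.5 216.2]
rail 134 [ 454.2 -349.9] [119.4  13.8] 74.5 34.8
rail 143 [ 515.2 -367.2] [120.6  14.4] 74.7 34.9
pos [481.  -60.4 148.5] yaw 64.57 tilt 0.12 | dx,dy,dz [-129.4 -267.5  -11.7] wz -9.73
```

View pics/s4.png

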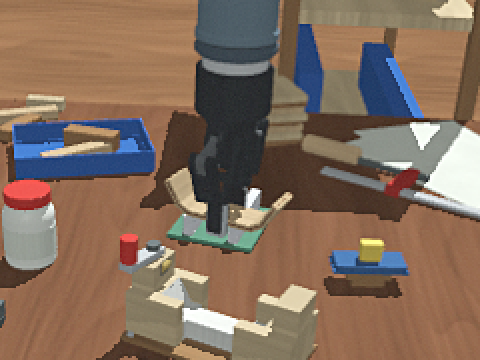

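The bracket is held level at about (230,205) in the crop, with its underside at TCP+13 mm. I'll carry it to the rack.

Call:
drive_tool:
  commands:
    - {"wx": 0,"wy": 0,"wz": 0,"dx": -8.4,"dy": -17.5,"dz": -10,"grip": 1}
    - {"wx": 0,"wy": 0,"wz": 0,"dx": -15,"dy": -31,"dz": -10,"grip": 1}
    - {"wx": 0,"wy": 0,"wz": 0,"dx": -16,"dy": -33,"dz": 0,"grip": 1}
    - {"wx": 0,"wy": 0,"wz": 0,"dx": -16,"dy": -33,"dz": 0,"grip": 1}
    - {"wx": 0,"wy": 0,"wz": 0,"dx": -16,"dy": -33,"dz": 0,"grip": 1}
    - {"wx": 0,"wy": 0,"wz": 0,"dx": -16,"dy": -33,"dz": 0,"grip": 1}
    - {"wx": 0,"wy": 0,"wz": 0,"dx": -16,"dy": -33,"dz": 0,"grip": 1}
    - {"wx": 0,"wy": 0,"wz": 0,"dx": -14,"dy": -29,"dz": 0,"grip": 1}

```text
t: 18.9
eef_pos: [483.0, -331.6, 168.0]
tool_rot: [-0.001, 0.22, 0.975, 0.001]
force: [0.7, -0.4, -0.9]
opening: 0.433
grasp_force: 30.4
```

Call:
drive_tool:
  commands:
    - {"wx": 0,"wy": 0,"wz": 0,"dx": -12,"dy": -25,"dz": 0,"grip": 1}
    - {"wx": 0,"wy": 0,"wz": -5,"dx": 0,"dy": 0,"dz": 0,"grip": 1}
    - {"wx": 0,"wy": 0,"wz": -4.7,"dx": 0,"dy": 0,"dz": 0,"grip": 1}
    - {"wx": 0,"wy": 0,"wz": 0,"dx": 0,"dy": 0,"dz": 0,"grip": 1}
    - {"wx": 0,"wy": 0,"wz": 0,"dx": 0,"dy": 0,"dz": 0,"grip": 1}

```text
t: 19.4
eef_pos: [483.4, -357.4, 168.5]
tool_rot: [-0.001, 0.138, 0.99, 0.001]
force: [0.5, 0.5, -0.2]
opening: 0.436
grasp_force: 30.4
```

Run:
```python
from h import *
C,im,dp=snap("wrist"); P=cloud(C,dp); hsv=cv2.cvtColor(im,cv2.COLOR_RGB2HSV); save("w4.png",im); Z=P[...,2]
print(monitor.state()["t"],monitor.state()["opening"],monitor.state()["q"][5])
for nm,lo,hi,zr in(('rail',(0,0,60),(179,70,255),(32,41)),('green',(55,50,20),(90,255,255),(0,12))):
    m=cv2.inRange(hsv,lo,hi)&((Z>zr[0])&(Z<zr[1])&(np.hypot(P[...,0]-484,P[...,1]+357)<110)).astype(np.uint8)*255
    k,l,st,c=cv2.connectedComponentsWithStats(m)
    for i in range(1,k):
        if st[i,4]>60: p=P[l==i]; r=cv2.minAreaRect(p[:,:2].astype(np.float32)); print(nm,st[i,4],c[i].round(),np.round(r[0],1),np.round(r[1],1),round(r[2],1),np.median(p[:,2]).round(1))
tgt(483,-357.5,160,74.3)
```

```text
19.45 0.4372811933032071 -2.1162963838859925
rail 102 [215. 170.] [ 437.5 -404.9] [ 6.6 13.5] 72.3 35.3
rail 267 [225. 234.] [ 500.7 -416.1] [19.5 14. ] 73.1 35.5
rail 217 [328. 233.] [ 528.6 -317.7] [15.2 14.2] 73.6 35.5
green 2346 [275. 147.] [ 437.2 -345.3] [131.3  22.2] 74.1 5.6
green 554 [222. 201.] [ 472.8 -415.7] [18.6 47.2] 79.9 5.5
green 444 [331. 202.] [ 504.9 -303. ] [16.3 48.8] 68.7 5.6
green 93 [327. 244.] [ 553.2 -318.2] [15.6  8.1] 75.9 5.7
green 99 [226. 244.] [ 522.3 -427.9] [18.3  7.4] 76.5 5.6
pos [ 483.5 -357.4  168.8] yaw 74.17 tilt 0.08 | dx,dy,dz [ 0.5 -0.2  8.8] wz -0.13
```

View pics/w4.png

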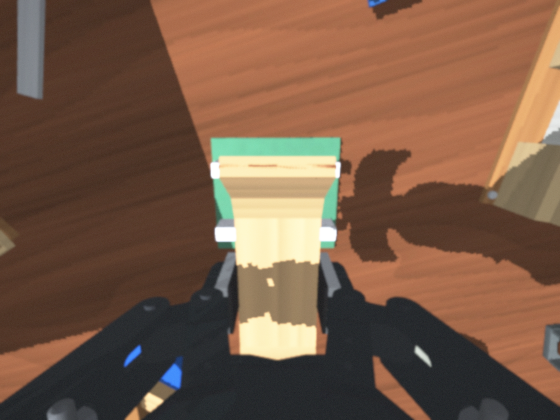

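The bracket hangs square over the rack. The outer rail ends at (226,233) and (328,233) give a rack centre of (483.3,-359.0) and yaw 74.2°, within 2 mm of the tool. I'll lower it.

Call:
drive_tool:
  commands:
    - {"wx": 0,"wy": 0,"wz": 0,"dx": 0,"dy": -1.5,"dz": 15,"grip": 1}
    - {"wx": 0,"wy": 0,"wz": 0,"dx": 0,"dy": 0,"dz": 25,"grip": 1}
    - {"wx": 0,"wy": 0,"wz": 0,"dx": 0,"dy": 0,"dz": 30,"grip": 1}
    - {"wx": 0,"wy": 0,"wz": 0,"dx": 0,"dy": 0,"dz": 30,"grip": 1}
    - {"wx": 0,"wy": 0,"wz": 0,"dx": 0,"dy": 0,"dz": 25,"grip": 1}
    - {"wx": 0,"wy": 0,"wz": 0,"dx": 0,"dy": 0,"dz": 12,"grip": 1}
    - {"wx": 0,"wy": 0,"wz": 0,"dx": 0,"dy": 0,"dz": 4,"grip": 1}
    - {"wx": 0,"wy": 0,"wz": 0,"dx": 0,"dy": 0,"dz": 0,"grip": 1}

```text
t: 20.25
eef_pos: [483.6, -359.3, 28.7]
tool_rot: [0.0, 0.137, 0.991, -0.0]
force: [0.3, -0.5, 0.5]
opening: 0.433
grasp_force: 30.4
```

Call:
drive_tool:
  commands:
    - {"wx": 0,"wy": 0,"wz": 0,"dx": 0,"dy": 0,"dz": 1.5,"grip": 1}
    - {"wx": 0,"wy": 0,"wz": 0,"dx": 0,"dy": 0,"dz": 1,"grip": 1}
    - {"wx": 0,"wy": 0,"wz": 0,"dx": 0,"dy": 0,"dz": 0,"grip": 1}

```text
t: 20.55
eef_pos: [483.7, -359.6, 26.9]
tool_rot: [0.001, 0.137, 0.991, -0.0]
force: [-0.2, 0.0, -0.6]
opening: 0.436
grasp_force: 30.4
```

Call:
drive_tool:
  commands:
    - {"wx": 0,"wy": 0,"wz": 0,"dx": 0,"dy": 0,"dz": 1,"grip": 1}
    - {"wx": 0,"wy": 0,"wz": 0,"dx": 0,"dy": 0,"dz": 1,"grip": 1}
    - {"wx": 0,"wy": 0,"wz": 0,"dx": 0,"dy": 0,"dz": 0.5,"grip": 1}
    - {"wx": 0,"wy": 0,"wz": 0,"dx": 0,"dy": 0,"dz": 0,"grip": 1}

```text
t: 20.95
eef_pos: [483.3, -359.2, 23.5]
tool_rot: [-0.0, 0.137, 0.991, 0.0]
force: [-0.1, 0.1, -0.1]
opening: 0.435
grasp_force: 30.4
```

Call:
drive_tool:
  commands:
    - {"wx": 0,"wy": 0,"wz": 0,"dx": 0,"dy": 0,"dz": 0.7,"grip": 1}
    - {"wx": 0,"wy": 0,"wz": 0,"dx": 0,"dy": 0,"dz": 0.7,"grip": 1}
    - {"wx": 0,"wy": 0,"wz": 0,"dx": 0,"dy": 0,"dz": 0,"grip": 1}

```text
t: 21.25
eef_pos: [483.4, -359.3, 23.4]
tool_rot: [0.0, 0.137, 0.991, -0.0]
force: [-3.2, 2.2, 9.8]
opening: 0.433
grasp_force: 31.4
```

Contact at the predicted height, so I'll release and retreat.

Call:
drive_tool:
  commands:
    - {"wx": 0,"wy": 0,"wz": 0,"dx": 0,"dy": 0,"dz": -0.8,"grip": 1}
    - {"wx": 0,"wy": 0,"wz": 0,"dx": 0,"dy": 0,"dz": 0,"grip": 0}
    - {"wx": 0,"wy": 0,"wz": 0,"dx": 0,"dy": 0,"dz": 0,"grip": -1}
    - {"wx": 0,"wy": 0,"wz": 0,"dx": 0,"dy": 0,"dz": 0,"grip": -1}
    - {"wx": 0,"wy": 0,"wz": 0,"dx": 0,"dy": 0,"dz": 0,"grip": -1}
    - {"wx": 0,"wy": 0,"wz": 0,"dx": 0,"dy": 0,"dz": 0,"grip": -1}
    - {"wx": 0,"wy": 0,"wz": 0,"dx": 0,"dy": 0,"dz": -15,"grip": -1}
    - {"wx": 0,"wy": 0,"wz": 0,"dx": 0,"dy": 0,"dz": -25,"grip": -1}

```text
t: 22.05
eef_pos: [482.2, -358.1, 61.4]
tool_rot: [-0.002, 0.137, 0.991, 0.001]
force: [-0.2, -0.1, -0.2]
opening: 0.999
grasp_force: 0.0
```

Call:
drive_tool:
  commands:
    - {"wx": 0,"wy": 0,"wz": 0,"dx": 0,"dy": 0,"dz": -40,"grip": -1}
    - {"wx": 0,"wy": 0,"wz": 0,"dx": 0,"dy": 0,"dz": -40,"grip": -1}
    - {"wx": 0,"wy": 0,"wz": 0,"dx": 0,"dy": 0,"dz": -40,"grip": -1}
    - {"wx": 0,"wy": 0,"wz": 0,"dx": 0,"dy": 0,"dz": -40,"grip": -1}
    - {"wx": 0,"wy": 0,"wz": 0,"dx": 0,"dy": 0,"dz": 0,"grip": -1}
    - {"wx": 0,"wy": 0,"wz": 0,"dx": 0,"dy": 0,"dz": 0,"grip": -1}

```text
t: 22.65
eef_pos: [483.7, -359.6, 224.1]
tool_rot: [0.001, 0.137, 0.991, -0.001]
force: [-0.1, -0.8, 0.3]
opening: 1.0
grasp_force: 0.0
```

Run:
```python
from h import *
C,im,dp=snap("wrist"); P=cloud(C,dp); hsv=cv2.cvtColor(im,cv2.COLOR_RGB2HSV); Z=P[...,2]
n=np.array([.962,-.272]);u=np.array([.272,.962]); X=P[...,:2]@n-562.9; Y=P[...,:2]@u+214.05
m=(cv2.inRange(hsv,(10,20,60),(30,190,255))>0)&(abs(X)<75)&(abs(Y)<60)&(Z>38)
r=cv2.minAreaRect(np.c_[X[m],Y[m]].astype(np.float32)); print(r,np.percentile(Z[m],[5,95]))
b=m&(abs(X)<30); print("base",[np.median(Z[b&(s*X>10)]).round(1) for s in(-1,1)],[np.median(Z[b&(s*Y>8)]).round(1) for s in(-1,1)])
C,im,dp=snap("scene"); save("final.png",im); print(monitor.state()["t"])
```

```text
((-0.001338958740234375, -0.09563446044921875), (123.1346664428711, 104.96870422363281), 36.216217041015625) [ 41.68816721 365.94554391]
base [np.float64(42.7), np.float64(42.5)] [np.float64(42.6), np.float64(42.7)]
22.75
```

View pics/final.png

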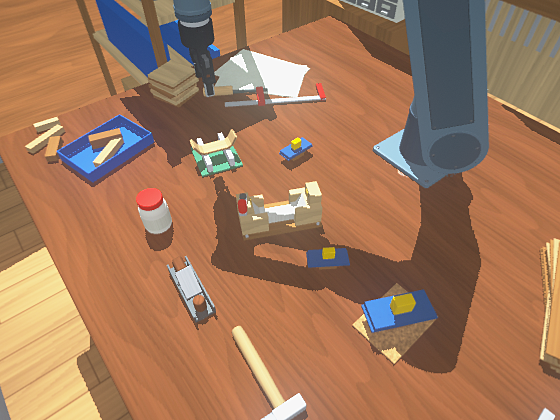

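The bracket sits level on both rails at (217,145), base top 42.6 mm against an expected 43. The caul stands on the pad at (398,310), the knob is clear at (242,203), and the bystanders have not moved.

```bash
python3 -c "
from h import *
print(bot.finish_job())"
```

```text
the job is handed in; nothing more can be done
None
```

The job is handed in at about 23 s: the hold-down is swung to about 1.78 rad, the caul stands upright on the cork pad, and the bracket sits level, legs up, across both rails; the jar, plane and hammer show no visible movement, and the hand-in call returned no verdict.

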